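Clamp a reagent bottle and take off its push-and-turn safety cap

TASK

Turn both wing knobs of the bottle vice clockwise to their end stops, in either order, so that its jaws grip the square bottle. Then press the bottle's push-and-turn safety cap well down before turning it, twist it about a fifth of a turn counter-clockwise while it is kept pressed so that it comes free, and lift it straight up; finish while still holding the cap, level and about 8 cm above where it sat, straight over the bottle. Keep the bottle in its seat in the vice and do not disturb the other things on the worktop.

Things in the scene. Friction and masses are not known exactly. Their poses are not given: they have to be found in the camera images.
- vice: Bottle vice fixed to the worktop: plate 110 x 320 x 12 mm, long along its y. Origin at the centre of the plate's underside, z up. In the middle a seat ring (93 mm across, 8 mm high) for the bottle; at y = +120 and -120 mm a grey housing (60 x 50 mm, top 48 mm above the worktop) with a black wing knob, which drives a flat jaw 50 mm wide to the bottle, 4 mm per rad. Highest point 81 mm.
- knob_left_grip (a point): Grip point of the wing knob at the vice's +y end: on its vertical axis, mid-height of the bar, 69 mm above the worktop, 21 mm above the housing. Bar 58 mm long along this point's x, 14 mm thick along y, 24 mm high. At joint 0 it lies 0.7 rad counter-clockwise (from above) of the vice's x axis, at the stop 0.7 rad clockwise of it.
- knob_right_grip (a point): The same point of the equal wing knob at the vice's -y end.
- knob_left (a joint): Turn of the left (+y) wing knob, rad: grows clockwise seen from above; starts at 0 to 0.25, the end stop is at 1.4. About 0.1 N m turns it; it stays where it is left.
- knob_right (a joint): Turn of the right (-y) wing knob, the same way: clockwise grows, starts at 0 to 0.25, end stop at 1.4.
- bottle: White square plastic bottle, 58 x 58 mm, loose in the vice's seat on the base plate; origin at the centre of its underside, z up. Square body 66 mm high, shoulder up to 76 mm, neck above. It has some play in the seat until both jaws are closed.
- cap: Grey push-and-turn cap on the bottle: round with twelve flat sides, 52 mm across flats (flats face its x axis and every 30 degrees from it), 32 mm high, 50 g; origin at the centre of its open underside, z up. Closed, the underside is 84 mm above the bottle's (96 mm above the worktop) and its x agrees with the bottle's. How it opens: see cap_top and cap_liner.
- cap_top (a point): Centre of the cap's closed top, 32 mm above its underside; axes as the cap's. The cap's inner lugs sit in notches: it turns only while pressed down 5.5 mm or more. Then turn it counter-clockwise (from above) by 1.0 to 1.3 rad, held down all the while: free from 0.9, stop at 1.4. Then it lifts off straight up.
- cap_liner (a joint): Travel of the sprung liner inside the cap, m: 0 as it stands, grows by as much as the cap is pressed onto the bottle (press 6 to 7 mm; 0.008 is the most), back to 0 when let up. The spring resists with about 5 N at first, 12 N at 6.5 mm.
- spare_bottle: Bystander: a like bottle with a cap of the same look (58 x 58 x 116 mm), standing free on the worktop to the left, not in the vice. Leave alone. Origin at the centre of its underside.
- bench_timer: Bystander: white bench timer, 62 x 68 x 20 mm, lying to the right. Leave alone. Origin at the centre of its underside.
- stapler: Bystander: black desk stapler, 140 x 36 x 46 mm, on the left. Leave alone. Origin at the centre of its underside.
- cuvette_tray: Bystander: cream cuvette tray, 100 x 150 x 39 mm, behind the vice. Leave alone. Origin at the centre of its underside.
Things that resemble listed ones, but are neither listed nor needed, are in the scene too. What is shaped like the bottle but blue, purple or turquoise is not meant.

How it is judged:
On the way, in this order (a step that is already met when the one before it is completed fails the run):
1. both wing knobs are turned clockwise to their end stops (value of joint each of knob_left, knob_right above 1.28 rad), for 0.1 s.
2. the cap, not yet turned, is pressed down at least 4.5 mm (value of joint cap_liner above 0.0045 m and angle between the x axis of cap and the x axis of bottle, either way round below 0.15 rad), for 0.02 s.
3. the cap is twisted free of its notches, at least 0.75 rad (angle between the x axis of cap and the x axis of bottle, either way round above 0.75 rad), for 0.05 s.
At the end, for the whole second after the job is handed in: The fingers hold the cap still, level within 0.2 rad, 40 to 160 mm above where it sat and within 30 mm of straight over the bottle, touching the bottle no more; both knobs are at their end stops (above 1.28 rad); the bottle stands upright in its seat, within 6 mm of the vice's middle (all of step 1 and z of cap in the frame of bottle between 0.124 and 0.244 m and horizontal distance between cap and bottle below 0.03 m and angle between cap's own z axis and vertical below 0.2 rad and contact force between the fingers and cap above 2 N and contact force between cap and bottle below 0.1 N and linear speed of cap below 0.03 m/s and horizontal distance between bottle and vice below 0.006 m and z of bottle in the frame of vice below 0.018 m and angle between bottle's own z axis and vertical below 0.06 rad); the arm keeps its last pose, push and grip.
It fails at once if the bottle is lifted out of its seat (z of bottle in the frame of vice above 0.022 m).
It fails at once if the spare bottle is moved more than 25 mm (distance of spare_bottle from where it was at the start of the episode above 0.025 m).
It fails at once if the bench timer is moved more than 25 mm (distance of bench_timer from where it was at the start of the episode above 0.025 m).
It fails at once if the stapler is moved more than 25 mm (distance of stapler from where it was at the start of the episode above 0.025 m).
It fails at once if the cuvette tray is moved more than 25 mm (distance of cuvette_tray from where it was at the start of the episode above 0.025 m).
It also fails if it takes over 59 s, if anything falls off the work surface, if the arm or the gripper's body presses on something with over 40 N, if the wrist force passes 120 N, or if a joint passes its speed limit or range.

ROBOT

A 6-joint arm with a two-finger parallel gripper is mounted at the origin on a cart in front of the work surface, level with it; the furniture and walls round the work are solid. World frame = base frame: x ahead of the robot, y to its left, z up, the work surface at z = 0. Lengths are in m, angles in rad, forces in N, time in s.
With the tool pointing down it reaches from about 0.3 to 0.775 m from the base axis. Payload 14.6 kg.
Tool frame: the origin (TCP) lies at the very end of the fingers, on their centre line; the grasp point (between the pads) lies 19 mm behind it; z points along the fingers, y is the line along which they close (so a half turn about z gives the same grasp; the last joint's range is limited). The gripper opens to 94 mm and grips with 3 to 60 N. Pads are 16 mm wide; open, the fingers measure 119 mm over their backs; the gripper's body (75 mm by 177 mm) begins 78 mm behind the grasp point.
Start: joints at [1.181, 0.3, 1.521, -0, 1.321, -0.067], TCP at [0.174, 0.522, 0.205] pointing down, gripper open.
Joint ranges: [-3.03, 3.03], [-0.79, 2.21], [0.23, 2.52], [-1.04, 4.18], [0, 3.07], [-2.55, 2.55]. Speed limits (rad/s): [2.22, 2.22, 2.57, 3.14, 3.14, 3.14].

INTERFACE

Orientations are given as [roll, pitch, yaw] about the fixed x, y, z axes, in that order (R = Rz(yaw) Ry(pitch) Rx(roll)).
In Python, from station import ctrl, cams gives the robot as it stands. The module is installed in compiled form; this text tells all that it offers.
- The arm moves only by the tool arm_command, never from a script. Its argument "plan" is a list that holds one entry, the list of rows, each a list of 7 numbers: the shift along the tool's x, y, z in parts of the range, where 1.0 means 800 mm, then the turn, a rotation vector about the tool's x, y, z in shares of 2 rad (1.0 is 2 rad), then the closure, from -1 (fully open) to 1 (shut). A call has 1 to 12 rows; each row is the pose to reach, as a shift and turn from the pose commanded when the call began, along the tool's axes at that moment; what a row does not reach only later rows make up. A row lasts 1/10 s, in which the tool goes at most 50 mm and 8.59 degrees, less where a joint would pass 70% of its speed; a pose out of reach is approached as far as the arm can. A call with a gripper value outside its range is refused whole. The fingers move at their own pace and stop on an object; "squeeze" is the grip in N (left out, the last holds). Time passes only in rows, so rows that repeat a pose let the fingers close. It gives the time, the measured TCP pose, the force, the opening and the grip force at its end, in the units of the state.
- ctrl.get_obs(): the state, without advancing time (a new reading comes with each control period).
- cams.camera(name): name is "scene" or "top" or "wrist"; returns (picture, depth): 400x640x3 uint8, blue, green, red; 400x640 float32, m along the optical axis (not along the pixel's ray), 0 where there is no reading.
- cams.camera_info(name): a dict with "fx", "fy", "cx", "cy" (pixels), "world_to_cam" (4x4, takes a point from world to camera coordinates). Camera axes: x right, y down, z forward; pixel columns grow to the right and rows downward; lengths in m; the calibration is good to about 2 mm. A picture is of the moment at which its call begins: read the wrist's pose just before it. camera_info takes no time and is no camera call; for the wrist camera it gives the pose at the moment of the call.
- ctrl.hand_in(): hands the job in; it is judged then, once.
The state is a dict: "time_s": time; "qpos": joint angles; "joint_vel": joint speeds; "tau": joint torques, N m; "ee_pos": TCP position; "eef_rot": TCP orientation; "force": force on the tool from outside, world axes, zero at the start; "moment": the same for the moment, N m; "grip_width": finger opening in m; "grip_force": force on a finger pad.
Only numpy, scipy, OpenCV 4.12 (cv2) and the standard library are available. Lean on these libraries where they do the work, as an engineer would, in place of code of your own. Each camera call takes 0.05 s, during which the arm holds its last target. There are 200 camera calls.

## Working session

There is one attempt and no reset: what is moved stays moved. The work goes in short steps, Python scripts to look and compute and a tool call to move; the robot and the scene stay as the last step left them, time stands still between calls to the robot, and variables do not carry over. Pictures are saved under pics/ and viewed, at most 10 in all, crops included, and the job is handed in when it is done.

Besides the shell and the picture viewer there is one more tool, called in YAML: its name, and indented under it one key for each argument. arm_command: Moves the arm, as the interface text tells. Its arguments: {"type":"object","properties":{"plan":{"type":"array"},"squeeze":{"type":"number"}},"required":["plan"]}

```bash
mkdir -p pics; cat > h.py <<'E'
import numpy as np, cv2
from station import ctrl, cams
def grab(n):
    im,d=cams.camera(n); return im,d,cams.camera_info(n)
def world(I,d):
    v,u=np.mgrid[0:400,0:640]
    P=np.stack([(u-I['cx'])/I['fx']*d,(v-I['cy'])/I['fy']*d,d],-1)
    T=np.linalg.inv(np.array(I['world_to_cam'])); return P@T[:3,:3].T+T[:3,3]
E
python3 - <<'E'
from h import *
for n in("top","scene"):
    im,d,I=grab(n); cv2.imwrite(f"pics/{n}0.png",im); np.savez(f"{n}0.npz",im=im,d=d,**{k:np.array(I[k]) for k in I})
    print(n,{k:np.round(I[k],3).tolist() for k in I},(d==0).mean())
o=ctrl.get_obs(); print(o)
E
```

```text
top {'fx': 367.485, 'fy': 367.485, 'cx': 322.153, 'cy': 206.607, 'world_to_cam': [[0.008, -1.0, -0.016, 0.022], [-0.984, -0.005, -0.179, 0.582], [0.179, 0.017, -0.984, 1.318], [0.0, 0.0, 0.0, 1.0]]} 0.00368359375
scene {'fx': 383.15, 'fy': 383.15, 'cx': 317.011, 'cy': 200.963, 'world_to_cam': [[0.538, -0.843, -0.016, -0.299], [-0.641, -0.396, -0.658, 0.437], [0.548, 0.364, -0.753, 0.938], [0.0, 0.0, 0.0, 1.0]]} 0.004
{'time_s': 0.1, 'qpos': array([ 1.18139952e+00,  3.00419320e-01,  1.52154127e+00,  1.49638381e-05,
        1.32068771e+00, -6.66263534e-02]), 'joint_vel': array([ 0.00098963,  0.00029087, -0.00223192,  0.00077608, -0.00080169,
       -0.000198  ]), 'tau': array([ 3.19878920e-03, -5.32638645e+01, -3.53284800e+01,  7.10254116e-02,
        2.33854365e-02,  4.10021457e-06]), 'ee_pos': array([0.17437806, 0.52136949, 0.20493157]), 'eef_rot': array([-3.14054031e+00, -8.47445549e-05,  2.81881845e+00]), 'force': array([ 0.75204411, -0.37096694, -0.77801843]), 'moment': array([-0.00898153, -0.01129557,  0.02781267]), 'grip_force': 0.0, 'grip_width': 0.09426622659513427}
```

View pics/top0.png

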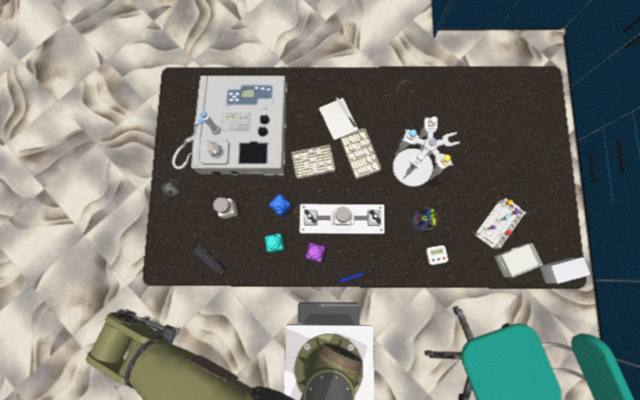

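View pics/scene0.png

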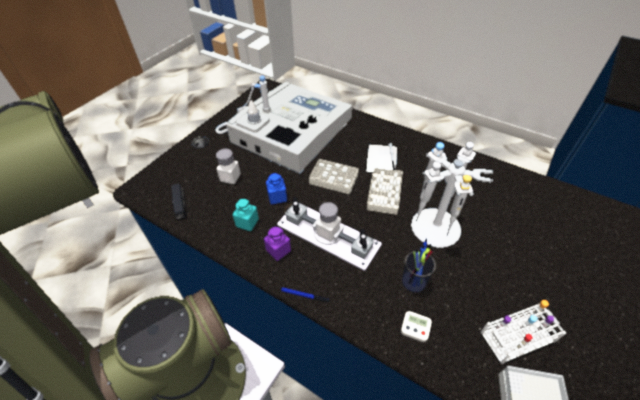

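The top view shows the white vice plate centred at about (342,218), with knobs at (311,216) and (375,217) and the capped bottle at (343,215). A look-alike white bottle stands free at (224,207), and the coloured bottles are at (279,205), (275,243) and (315,253). The one in the vice is the one meant. I'll confirm it in an enlarged crop while measuring.

```bash
python3 - <<'E'
from h import *
z=np.load("top0.npz"); im,d=z['im'],z['d']; W=world(z,d)
cv2.imwrite("pics/crop.png",cv2.resize(im[185:250,285:400],None,fx=6,fy=6,interpolation=cv2.INTER_CUBIC))
R=(slice(195,245),slice(290,395)); w=W[R].reshape(-1,3); c=im[R].reshape(-1,3).astype(int)
def rep(n,m):
    p=w[m]; print(n,len(p),p.mean(0).round(4),np.percentile(p,[5,95],axis=0).round(3).tolist())
hsv=cv2.cvtColor(im,cv2.COLOR_BGR2HSV)[R].reshape(-1,3)
plate=(c.min(1)>170)&(w[:,2]<.03); rep("plate",plate)
r=cv2.minAreaRect((w[plate][:,:2]*1000).astype(np.float32)); print("rect",r)
cap=(w[:,2]>.115); rep("captop",cap); print(cv2.minEnclosingCircle((w[cap][:,:2]*1000).astype(np.float32)))
for n,s in(("L",1),("R",-1)):
    yc=w[cap][:,1].mean()
    k=(abs(w[:,1]-yc-s*.12)<.045)&(w[:,2]>.058)&(w[:,2]<.1); rep(n,k); 
    q=w[k][:,:2]; ev,V=np.linalg.eigh(np.cov(q.T)); print(np.sqrt(ev), np.arctan2(V[1,1],V[0,1]))
E
```

```text
plate 1456 [ 0.5396 -0.0437  0.0121] [[0.492, -0.194, 0.007], [0.596, 0.103, 0.018]]
rect ((545.2572631835938, -46.93927001953125), (320.1111145019531, 110.40431213378906), 89.77949523925781)
captop 210 [ 0.5219 -0.043   0.2681] [[0.337, -0.07, 0.124], [0.567, 0.003, 1.401]]
((454.3037414550781, -26.618576049804688), 120.6397476196289)
L 82 [0.5301 0.0693 0.0781] [[0.441, 0.051, 0.064], [0.564, 0.088, 0.086]]
[0.00912862 0.03735667] -2.9437495148452073
R 79 [ 0.5441 -0.1677  0.0786] [[0.525, -0.184, 0.062], [0.565, -0.152, 0.086]]
[0.00466519 0.01599454] -2.4985686726915177
```

View pics/crop.png

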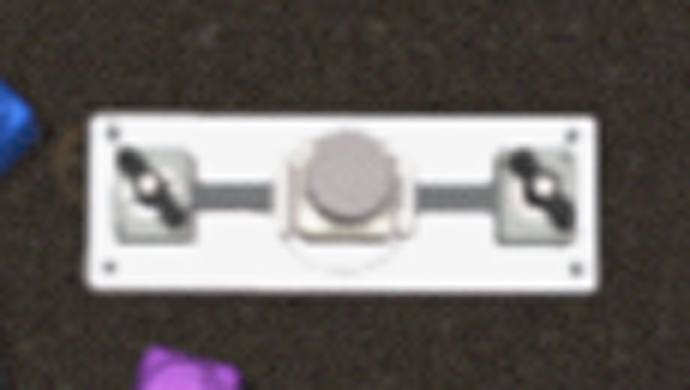

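The enlarged crop confirms it: a white square bottle with a grey cap sits between the two jaws. The knob bars run from upper-left to lower-right, about +0.64 rad, which agrees with a joint start near 0.05. The plate measures 320 x 110 mm, as specified. I'll move above the left knob at (0.545, 0.073).

Careful with the scale: shifts go in shares of 800 mm and turns go in shares of 2 rad. That gives: -494 mm / 800 = -0.6175, -307 mm / 800 = -0.3838, -0.96 rad / 2 = -0.48.

arm_command:
  plan:
    - [[-0.6175,-0.3838,0,0,0,-0.48,-1],[-0.6175,-0.3838,0,0,0,-0.48,-1],[-0.6175,-0.3838,0,0,0,-0.48,-1],[-0.6175,-0.3838,0,0,0,-0.48,-1],[-0.6175,-0.3838,0,0,0,-0.48,-1],[-0.6175,-0.3838,0,0,0,-0.48,-1],[-0.6175,-0.3838,0,0,0,-0.48,-1],[-0.6175,-0.3838,0,0,0,-0.48,-1],[-0.6175,-0.3838,0,0,0,-0.48,-1],[-0.6175,-0.3838,0,0,0,-0.48,-1],[-0.6175,-0.3838,0,0,0,-0.48,-1],[-0.6175,-0.3838,0,0,0,-0.48,-1]]
  squeeze: 30

```text
time_s: 1.3
ee_pos: [0.5328, 0.0884, 0.2053]
eef_rot: [3.141, -0.0, -2.505]
force: [0.6, 1.5, -0.1]
grip_width: 0.094
grip_force: 0.0
```

arm_command:
  plan:
    - [[0,0,0,0,0,0,-1],[0,0,0,0,0,0,-1],[0,0,0,0,0,0,-1]]

```text
time_s: 1.6
ee_pos: [0.5314, 0.0911, 0.2053]
eef_rot: [3.141, -0.0, -2.504]
force: [-0.5, -0.1, 0.2]
grip_width: 0.0937
grip_force: 0.0
```

```bash
cat >> h.py <<'E'
def knob(w,c,y0):
    k=(abs(w[...,1]-y0)<.04)&(abs(w[...,0]-.545)<.04)&(w[...,2]>.06)&(w[...,2]<.1)&(c.max(-1)<90)
    q=w[k]; ev,V=np.linalg.eigh(np.cov(q[:,:2].T)); 
    r=cv2.minAreaRect((q[:,:2]*1000).astype(np.float32))
    print("knob",len(q),q.mean(0).round(4),"z95",np.percentile(q[:,2],95).round(4),"yaw",(np.arctan2(V[1,1],V[0,1])+1.57)%np.pi-1.57,"rect",np.round(np.hstack(r),1))
def st():
    o=ctrl.get_obs(); print({k:np.round(o[k],4).tolist() for k in('time_s','qpos','ee_pos','eef_rot','force','moment','grip_width','grip_force')})
E
python3 - <<'E'
from h import *
st()
im,d,I=grab("wrist"); W=world(I,d); cv2.imwrite("pics/w1.png",im); print((d==0).mean())
for y in(.073,-.167): 
    try: knob(W,im,y)
    except Exception as e: print(e)
m=(abs(W[...,2]-.128)<.004)&(abs(W[...,1]+.047)<.05)&(abs(W[...,0]-.545)<.05); print("cap",m.sum(),W[m].mean(0), cv2.minEnclosingCircle((W[m][:,:2]*1000).astype(np.float32)) if m.any() else 0)
E
```

```text
{'time_s': 1.6, 'qpos': [0.1018, 0.2762, 1.5519, 0.0002, 1.3141, -2.1071], 'ee_pos': [0.5314, 0.0911, 0.2053], 'eef_rot': [3.1412, -0.0004, -2.5036], 'force': [-0.501, -0.0838, 0.233], 'moment': [0.0732, -0.0053, 0.0241], 'grip_width': 0.0937, 'grip_force': 0.0}
0.0040390625
knob 847 [0.5415 0.0705 0.0809] z95 0.0831 yaw 0.6897741420222554 rect [543.2  71.8  57.2  19.2  33.5]
knob 2072 [ 0.5432 -0.1639  0.0765] z95 0.0833 yaw 0.6400967375868538 rect [ 544.6 -166.8   56.5   21.1   45.7]
cap 3979 [ 0.54321529 -0.04756896  0.12956037] ((544.2258911132812, -48.1658821105957), 27.285011291503906)
```

View pics/w1.png

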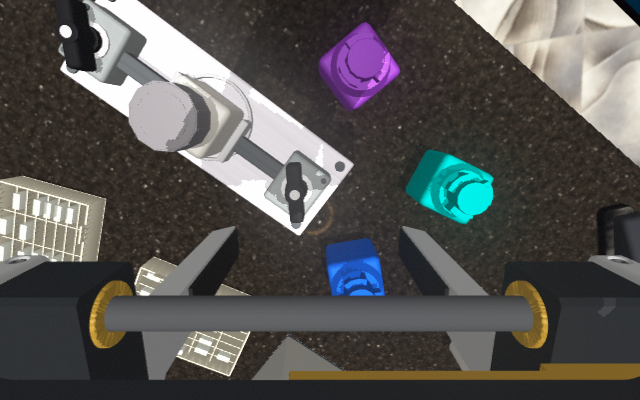

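The wrist view shows the left knob at (294,193), the cap at (165,115), and no other object near the knob. The measured left knob is (0.544, 0.0725) with its top at about 0.081, and the cap top is at 0.129, so both heights agree. Next I move over the knob, descend and grip.

In the tool's units: 151 mm / 800 = 0.1888, 130 mm / 800 = 0.1625.

arm_command:
  plan:
    - [[0.0013,-0.0275,0.025,0,0,0,-1],[0.0013,-0.0275,0.075,0,0,0,-1],[0.0013,-0.0275,0.125,0,0,0,-1],[0.0013,-0.0275,0.1625,0,0,0,-1],[0.0013,-0.0275,0.1888,0,0,0,-1],[0.0013,-0.0275,0.1888,0,0,0,-1],[0.0013,-0.0275,0.1888,0,0,0,1],[0.0013,-0.0275,0.1888,0,0,0,1],[0.0013,-0.0275,0.1888,0,0,0,1],[0.0013,-0.0275,0.1888,0,0,0,1],[0.0013,-0.0275,0.1888,0,0,0,1],[0.0013,-0.0275,0.1888,0,0,0,1]]
  squeeze: 25

```text
time_s: 2.85
ee_pos: [0.5443, 0.072, 0.0547]
eef_rot: [-3.141, 0.0, -2.504]
force: [0.1, -0.2, -0.6]
grip_width: 0.0496
grip_force: 0.0
```

```bash
python3 -c "
from h import *
st()"
```

```text
{'time_s': 2.85, 'qpos': [0.0648, 0.4692, 1.6669, -0.0001, 1.0052, -2.1431], 'ee_pos': [0.5443, 0.072, 0.0547], 'eef_rot': [-3.1414, 0.0002, -2.5044], 'force': [0.0659, -0.2023, -0.6304], 'moment': [0.117, -0.0156, -0.0323], 'grip_width': 0.0496, 'grip_force': 0.0}
```

arm_command:
  plan:
    - [[0,0,0,0,0,0,1],[0,0,0,0,0,0,1],[0,0,0,0,0,0,1],[0,0,0,0,0,0,1],[0,0,0,0,0,0,1],[0,0,0,0,0,0,1],[0,0,0,0,0,0,1]]

```text
time_s: 3.55
ee_pos: [0.5442, 0.072, 0.0544]
eef_rot: [3.142, -0.0, -2.504]
force: [0.3, -0.7, -0.9]
grip_width: 0.0222
grip_force: 25.0
```

The opening of 22 mm is more than the 14 mm bar, so the hub or some skew may be in the pads. I'll try a small turn and check it.

In the tool's units: 0.5 rad / 2 = 0.25.

arm_command:
  plan:
    - [[0,0,0,0,0,0.05,1],[0,0,0,0,0,0.1,1],[0,0,0,0,0,0.15,1],[0,0,0,0,0,0.2,1],[0,0,0,0,0,0.25,1],[0,0,0,0,0,0.25,1]]

```text
time_s: 4.15
ee_pos: [0.5441, 0.0723, 0.0544]
eef_rot: [3.141, -0.0, -3.006]
force: [-1.8, 1.5, -0.8]
grip_width: 0.0222
grip_force: 25.0
```

```bash
python3 - <<'E'
from h import *
st()
im,d,I=grab("wrist"); a=im[100:400,120:520]
t,_,_=grab("scene"); b=t[190:265,270:370]
cv2.imwrite("pics/w2.png",np.hstack([a,cv2.resize(b,(400,300),interpolation=cv2.INTER_CUBIC)]))
E
```

```text
{'time_s': 4.15, 'qpos': [0.0652, 0.4695, 1.6671, 0.0004, 1.0052, -1.6416], 'ee_pos': [0.5441, 0.0723, 0.0544], 'eef_rot': [3.1412, -0.0002, -3.0058], 'force': [-1.7761, 1.507, -0.7981], 'moment': [0.4532, 0.1557, 0.0145], 'grip_width': 0.0222, 'grip_force': 25.0009}
```

View pics/w2.png

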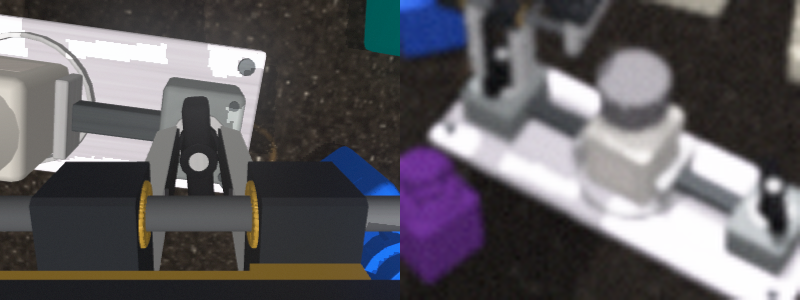

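The wrist crop shows the bar at (200,150) lined up with the tool, so it turned with the fingers. I'll continue to the stop with a little overshoot.

In the tool's units: 0.9 rad / 2 = 0.45.

arm_command:
  plan:
    - [[0,0,0,0,0,0.06,1],[0,0,0,0,0,0.12,1],[0,0,0,0,0,0.18,1],[0,0,0,0,0,0.24,1],[0,0,0,0,0,0.29,1],[0,0,0,0,0,0.34,1],[0,0,0,0,0,0.38,1],[0,0,0,0,0,0.41,1],[0,0,0,0,0,0.435,1],[0,0,0,0,0,0.45,1],[0,0,0,0,0,0.45,1]]

```text
time_s: 5.35
ee_pos: [0.5443, 0.0727, 0.0544]
eef_rot: [3.141, -0.0, 2.381]
force: [0.3, 7.2, -1.4]
grip_width: 0.0226
grip_force: 25.0
```

```bash
python3 -c "
from h import *
st()"
```

```text
{'time_s': 5.35, 'qpos': [0.0656, 0.4696, 1.6669, 0.0011, 1.0048, -0.7449], 'ee_pos': [0.5443, 0.0727, 0.0544], 'eef_rot': [3.1407, -0.0005, 2.3807], 'force': [0.2947, 7.2202, -1.4259], 'moment': [1.2327, -0.0698, 0.0855], 'grip_width': 0.0226, 'grip_force': 25.0}
```

In the tool's units: -130 mm / 800 = -0.1625, -100 mm / 800 = -0.125.

arm_command:
  plan:
    - [[0,0,0,0,0,0,-1],[0,0,0,0,0,0,-1],[0,0,0,0,0,0,-1],[0,0,0,0,0,0,-1],[0,0,0,0,0,0,-1],[0,0,-0.025,0,0,0,-1],[0,0,-0.075,0,0,0,-1],[0,0,-0.125,0,0,0,-1],[0,0,-0.1625,0,0,0,-1],[0,0,-0.1625,0,0,0,-1]]

```text
time_s: 6.35
ee_pos: [0.5458, 0.0721, 0.1888]
eef_rot: [3.137, 0.005, 2.379]
force: [1.0, -0.1, -0.5]
grip_width: 0.0938
grip_force: 0.0
```

```bash
python3 - <<'E'
from h import *
st()
for n in("wrist","top"):
    im,d,I=grab(n); W=world(I,d)
    for y in(.073,-.167): 
        try: knob(W,im,y)
        except Exception as e: print(e)
E
```

```text
{'time_s': 6.35, 'qpos': [0.0648, 0.3108, 1.5464, -0.0001, 1.2774, -0.7434], 'ee_pos': [0.5458, 0.0721, 0.1888], 'eef_rot': [3.1365, 0.0048, 2.379], 'force': [1.0442, -0.1434, -0.5389], 'moment': [-0.0264, 0.0265, -0.006], 'grip_width': 0.0938, 'grip_force': 0.0}
knob 465 [0.5487 0.0662 0.0783] z95 0.0803 yaw -0.6740057803538615 rect [542.7  71.7  18.7  57.2  49.3]
knob 45 [ 0.5666 -0.1518  0.0724] z95 0.0789 yaw -1.115817307127325 rect [ 566.6 -151.8    2.6    8.9   19.7]
index -1 is out of bounds for axis 0 with size 0
knob 31 [ 0.542  -0.1665  0.0777] z95 0.0827 yaw 0.6593561018901781 rect [ 542.7 -165.9   51.3   11.5   38. ]
  avg = a.mean(axis, **keepdims_kw)
  ret = um.true_divide(
h.py:11: RuntimeWarning: Degrees of freedom <= 0 for slice
  q=w[k]; ev,V=np.linalg.eigh(np.cov(q[:,:2].T));
  c *= np.true_divide(1, fact)
  c *= np.true_divide(1, fact)
h.py:13: RuntimeWarning: Mean of empty slice.
  print("knob",len(q),q.mean(0).round(4),"z95",np.percentile(q[:,2],95).round(4),"yaw",(np.arctan2(V[1,1],V[0,1])+1.57)%np.pi-1.57,"rect",np.round(np.hstack(r),1))
```

The left knob now lies at about -0.70 rad, which is its stop. Now the right knob.

In the tool's units: -174 mm / 800 = -0.2175, -164 mm / 800 = -0.205, 1.73 rad / 2 = 0.865.

arm_command:
  plan:
    - [[-0.0175,-0.0188,0,0,0,0.0725,-1],[-0.0338,-0.0363,0,0,0,0.145,-1],[-0.0513,-0.0538,0,0,0,0.2175,-1],[-0.0688,-0.0725,0,0,0,0.29,-1],[-0.0863,-0.0913,0,0,0,0.3625,-1],[-0.1038,-0.11,0,0,0,0.435,-1],[-0.1213,-0.1288,0,0,0,0.5075,-1],[-0.1388,-0.1475,0,0,0,0.58,-1],[-0.1563,-0.165,0,0,0,0.6525,-1],[-0.1725,-0.1825,0,0,0,0.725,-1],[-0.1888,-0.2,0,0,0,0.795,-1],[-0.205,-0.2175,0,0,0,0.865,-1]]

```text
time_s: 7.65
ee_pos: [0.5419, -0.1677, 0.1826]
eef_rot: [-3.139, 0.002, 0.643]
force: [0.5, 0.1, -0.1]
grip_width: 0.0942
grip_force: 0.0
```

arm_command:
  plan:
    - [[0,0,0,0,0,0,-1],[0,0,0,0,0,0,-1],[0,0,0,0,0,0,-1]]

```text
time_s: 7.95
ee_pos: [0.5424, -0.1663, 0.1838]
eef_rot: [-3.141, 0.001, 0.652]
force: [0.1, 0.9, 1.2]
grip_width: 0.0939
grip_force: 0.0
```

```bash
python3 - <<'E'
from h import *
st()
im,d,I=grab("wrist"); W=world(I,d)
knob(W,im,-.167)
E
```

```text
{'time_s': 7.95, 'qpos': [-0.362, 0.3569, 1.497, 0.0001, 1.2889, 0.5567], 'ee_pos': [0.5424, -0.1663, 0.1838], 'eef_rot': [-3.1406, 0.0005, 0.652], 'force': [0.1132, 0.8693, 1.1878], 'moment': [-0.0558, 0.1452, 0.0096], 'grip_width': 0.0939, 'grip_force': 0.0}
knob 955 [ 0.5465 -0.1671  0.0811] z95 0.0833 yaw 0.6470953959657797 rect [ 544.5 -168.1   57.    20.1   37.4]
```

In the tool's units: 130 mm / 800 = 0.1625, 105 mm / 800 = 0.1313.

arm_command:
  plan:
    - [[0.0013,0.0025,0.0375,0,0,0,-1],[0.0013,0.0025,0.0875,0,0,0,-1],[0.0013,0.0025,0.1313,0,0,0,-1],[0.0013,0.0025,0.1625,0,0,0,-1],[0.0013,0.0025,0.1625,0,0,0,1],[0.0013,0.0025,0.1625,0,0,0,1],[0.0013,0.0025,0.1625,0,0,0,1],[0.0013,0.0025,0.1625,0,0,0,1],[0.0013,0.0025,0.1625,0,0,0,1],[0.0013,0.0025,0.1625,0,0,0,1],[0.0013,0.0025,0.1625,0,0,0,1],[0.0013,0.0025,0.1625,0,0,0,1]]

```text
time_s: 9.2
ee_pos: [0.5446, -0.1681, 0.0545]
eef_rot: [3.142, 0.0, 0.649]
force: [0.2, -0.4, 0.4]
grip_width: 0.0336
grip_force: 0.0
```

arm_command:
  plan:
    - [[0,0,0,0,0,0,1],[0,0,0,0,0,0,1],[0,0,0,0,0,0,1],[0,0,0,0,0,0,1],[0,0,0,0,0,0,1]]

```text
time_s: 9.7
ee_pos: [0.5444, -0.1679, 0.0544]
eef_rot: [-3.141, 0.0, 0.649]
force: [-2.4, 2.6, 2.1]
grip_width: 0.0224
grip_force: 25.0
```

Gripped as on the left. Turn 1.40 clockwise in two calls.

In the tool's units: 0.7 rad / 2 = 0.35.

arm_command:
  plan:
    - [[0,0,0,0,0,0.05,1],[0,0,0,0,0,0.1,1],[0,0,0,0,0,0.15,1],[0,0,0,0,0,0.2,1],[0,0,0,0,0,0.25,1],[0,0,0,0,0,0.3,1],[0,0,0,0,0,0.35,1]]

```text
time_s: 10.4
ee_pos: [0.5444, -0.1677, 0.0544]
eef_rot: [-3.141, 0.001, -0.055]
force: [-2.6, 4.1, 3.2]
grip_width: 0.0227
grip_force: 25.0
```

In the tool's units: 0.71 rad / 2 = 0.355.

arm_command:
  plan:
    - [[0,0,0,0,0,0.06,1],[0,0,0,0,0,0.12,1],[0,0,0,0,0,0.18,1],[0,0,0,0,0,0.23,1],[0,0,0,0,0,0.27,1],[0,0,0,0,0,0.3,1],[0,0,0,0,0,0.325,1],[0,0,0,0,0,0.345,1],[0,0,0,0,0,0.355,1],[0,0,0,0,0,0.355,1],[0,0,0,0,0,0.355,1]]

```text
time_s: 11.5
ee_pos: [0.5445, -0.1675, 0.0544]
eef_rot: [-3.142, 0.001, -0.761]
force: [-2.4, 5.0, 2.8]
grip_width: 0.0224
grip_force: 25.0
```

In the tool's units: -145 mm / 800 = -0.1813, -140 mm / 800 = -0.175.

arm_command:
  plan:
    - [[0,0,0,0,0,0,-1],[0,0,0,0,0,0,-1],[0,0,0,0,0,0,-1],[0,0,0,0,0,0,-1],[0,0,0,0,0,0,-1],[0,0,-0.025,0,0,0,-1],[0,0,-0.075,0,0,0,-1],[0,0,-0.125,0,0,0,-1],[0,0,-0.175,0,0,0,-1],[0,0,-0.1813,0,0,0,-1],[0,0,-0.1813,0,0,0,-1]]

```text
time_s: 12.6
ee_pos: [0.5449, -0.1682, 0.2003]
eef_rot: [-3.141, -0.002, -0.761]
force: [0.2, 0.6, -1.4]
grip_width: 0.0936
grip_force: 0.0
```

```bash
python3 - <<'E' 2>/dev/null
from h import *
st()
im,d,I=grab("wrist"); W=world(I,d)
knob(W,im,-.167); cv2.imwrite("pics/w3.png",im)
m=(abs(W[...,2]-.128)<.005)&(abs(W[...,1]+.047)<.05)&(abs(W[...,0]-.545)<.05); print("cap",m.sum(),W[m].mean(0), cv2.minEnclosingCircle((W[m][:,:2]*1000).astype(np.float32)))
im,d,I=grab("top"); W=world(I,d); knob(W,im,.073)
E
```

```text
{'time_s': 12.6, 'qpos': [-0.3636, 0.3478, 1.4699, -0.0001, 1.3218, 1.9684], 'ee_pos': [0.5449, -0.1682, 0.2003], 'eef_rot': [-3.1408, -0.0019, -0.7612], 'force': [0.18, 0.59, -1.416], 'moment': [0.0709, 0.1678, -0.0662], 'grip_width': 0.0936, 'grip_force': 0.0}
knob 822 [ 0.5453 -0.1707  0.0795] z95 0.0815 yaw -0.6932053640819633 rect [ 543.5 -169.7   18.6   56.3   47.2]
cap 453 [ 0.54451037 -0.06802925  0.127405  ] ((542.8563232421875, -65.37920379638672), 14.119857788085938)
knob 35 [0.5419 0.0706 0.0795] z95 0.0835 yaw -0.6874201713212231 rect [541.8  70.9  12.   49.4  50.2]
```

Both knobs are at about -0.69 rad, i.e. joint value about 1.39. Now move over the cap, with yaw 0 so the pads meet its flats.

In the tool's units: -87 mm / 800 = -0.1088, -84 mm / 800 = -0.105, -0.76 rad / 2 = -0.38.

arm_command:
  plan:
    - [[-0.0188,-0.0188,0,0,0,-0.065,-1],[-0.0375,-0.0375,0,0,0,-0.13,-1],[-0.0563,-0.0563,0,0,0,-0.195,-1],[-0.075,-0.0775,0,0,0,-0.26,-1],[-0.0938,-0.0975,0,0,0,-0.325,-1],[-0.105,-0.1088,0,0,0,-0.38,-1],[-0.105,-0.1088,0,0,0,-0.38,-1],[-0.105,-0.1088,0,0,0,-0.38,-1]]

```text
time_s: 13.5
ee_pos: [0.5435, -0.0473, 0.1984]
eef_rot: [-3.141, 0.002, -0.004]
force: [-0.1, -0.0, 0.1]
grip_width: 0.0938
grip_force: 0.0
```

```bash
python3 - <<'E' 2>/dev/null
from h import *
st()
im,d,I=grab("wrist"); W=world(I,d); cv2.imwrite("pics/w4.png",im)
m=(abs(W[...,2]-.128)<.004)&(abs(W[...,1]+.047)<.05)&(abs(W[...,0]-.545)<.05); q=W[m]
c,r=cv2.minEnclosingCircle((q[:,:2]*1000).astype(np.float32)); print("cap",m.sum(),q.mean(0),c,r)
h=cv2.convexHull((q[:,:2]*1000).astype(np.float32))[:,0]-c
for a in range(0,180,5):
    n=[np.cos(np.radians(a)),np.sin(np.radians(a))]; p=h@n; print(a,round(float(np.ptp(p)),1),round(float(p.max()+p.min())/2,1),end="; ")
E
```

```text
{'time_s': 13.5, 'qpos': [-0.1539, 0.2968, 1.5417, -0.0002, 1.3048, 1.4211], 'ee_pos': [0.5435, -0.0473, 0.1984], 'eef_rot': [-3.1415, 0.0017, -0.0042], 'force': [-0.0895, -0.0093, 0.0565], 'moment': [-0.0078, 0.1861, -0.0507], 'grip_width': 0.0938, 'grip_force': 0.0}
cap 3338 [ 0.54542301 -0.04935138  0.12965611] (544.5748291015625, -49.266448974609375) 26.99384117126465
0 51.9 -0.0; 5 52.6 0.0; 10 53.2 0.1; 15 53.6 0.0; 20 53.6 -0.0; 25 53.3 -0.1; 30 52.5 -0.1; 35 52.7 0.1; 40 53.2 0.2; 45 53.6 0.2; 50 53.5 0.2; 55 53.1 0.1; 60 52.5 -0.0; 65 53.1 -0.1; 70 53.7 -0.1; 75 54.0 -0.0; 80 53.8 0.0; 85 53.2 0.1; 90 52.2 0.1; 95 52.6 -0.1; 100 53.3 -0.1; 105 53.7 -0.1; 110 53.7 -0.1; 115 53.3 -0.1; 120 52.5 -0.1; 125 52.8 -0.0; 130 53.4 0.0; 135 53.7 0.1; 140 53.6 0.1; 145 53.1 0.1; 150 52.4 0.2; 155 52.8 -0.1; 160 53.4 -0.1; 165 53.5 -0.1; 170 53.2 -0.1; 175 52.7 -0.1;
```

View pics/w4.png

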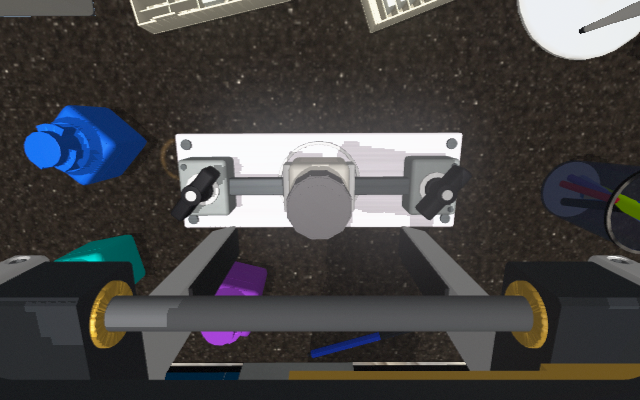

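The wrist view shows the cap at (319,205), the jaws closed on the bottle, and both knobs turned. The cap measures 52 mm across its flats, with flats at multiples of 30°, centred at (0.5445, -0.048). Descend and grip.

In the tool's units: 96 mm / 800 = 0.12, 90 mm / 800 = 0.1125.

arm_command:
  plan:
    - [[0.0013,0.0013,0.0375,0,0,0,-1],[0.0013,0.0013,0.0813,0,0,0,-1],[0.0013,0.0013,0.1125,0,0,0,-1],[0.0013,0.0013,0.12,0,0,0,-1],[0.0013,0.0013,0.12,0,0,0,-1],[0.0013,0.0013,0.12,0,0,0,1],[0.0013,0.0013,0.12,0,0,0,1],[0.0013,0.0013,0.12,0,0,0,1],[0.0013,0.0013,0.12,0,0,0,1],[0.0013,0.0013,0.12,0,0,0,1],[0.0013,0.0013,0.12,0,0,0,1],[0.0013,0.0013,0.12,0,0,0,1]]
  squeeze: 45

```text
time_s: 14.75
ee_pos: [0.5449, -0.0481, 0.1036]
eef_rot: [-3.142, -0.0, -0.001]
force: [-1.4, -0.4, 1.2]
grip_width: 0.0517
grip_force: 45.0
```

arm_command:
  plan:
    - [[0,0,0,0,0,0,1],[0,0,0,0,0,0,1],[0,0,0,0,0,0,1]]

```text
time_s: 15.05
ee_pos: [0.5449, -0.0481, 0.1037]
eef_rot: [3.142, -0.0, -0.001]
force: [-0.9, 1.0, 3.5]
grip_width: 0.0517
grip_force: 45.0
```

In the tool's units: 7 mm / 800 = 0.0088, 6 mm / 800 = 0.0075.

arm_command:
  plan:
    - [[0,0,0.0025,0,0,0,1],[0,0,0.005,0,0,0,1],[0,0,0.0075,0,0,0,1],[0,0,0.0088,0,0,0,1],[0,0,0.0088,0,0,0,1],[0,0,0.0088,0,0,0,1]]

```text
time_s: 15.65
ee_pos: [0.5449, -0.0481, 0.0971]
eef_rot: [3.142, -0.001, -0.001]
force: [-3.9, 0.2, 10.1]
grip_width: 0.0514
grip_force: 45.0
```

In the tool's units: 0.5 mm / 800 = 0.0006.

arm_command:
  plan:
    - [[0,0,0.0006,0,0,0,1],[0,0,0.0006,0,0,0,1],[0,0,0.0006,0,0,0,1]]

```text
time_s: 15.95
ee_pos: [0.5449, -0.0481, 0.0967]
eef_rot: [3.142, -0.001, -0.001]
force: [-5.2, 0.2, 11.7]
grip_width: 0.0515
grip_force: 45.0
```

```bash
python3 - <<'E' 2>/dev/null
from h import *
for n in("wrist","scene","scene"):
    o=ctrl.get_obs(); print(o['force'].round(2),o['moment'].round(2),o['ee_pos'].round(4))
    im,d,I=grab(n); W=world(I,d)
    m=(abs(W[...,2]-.125)<.012)&(abs(W[...,1]+.048)<.02)&(abs(W[...,0]-.545)<.022); print(n,m.sum(),np.percentile(W[m][:,2],[20,50,80]) if m.any() else 0)
E
python3 - <<'E'
from h import *
z=np.load("scene0.npz"); W=world(z,z['d'])
m=(abs(W[...,2]-.125)<.012)&(abs(W[...,1]+.048)<.02)&(abs(W[...,0]-.545)<.022); print("start",m.sum(),np.percentile(W[m][:,2],[20,50,80]))
E
```

```text
[-5.21  0.19 11.72] [0.33 0.99 0.  ] [ 0.5449 -0.0481  0.0967]
wrist 6109 [0.12210396 0.12266061 0.12320226]
[-3.66  1.65 11.02] [ 0.26  0.93 -0.03] [ 0.5449 -0.0481  0.0967]
scene 151 [0.12073222 0.12220626 0.12383857]
[-3.98  2.22 11.35] [0.19 0.97 0.05] [ 0.5449 -0.0481  0.0967]
scene 152 [0.12079044 0.12231104 0.12374305]
start 165 [0.12796693 0.12930543 0.13087163]
```

The cap dropped 7.0 mm in both views. Now twist 1.15 rad counter-clockwise while holding it pressed.

In the tool's units: -1.17 rad / 2 = -0.585.

arm_command:
  plan:
    - [[0,0,0,0,0,-0.05,1],[0,0,0,0,0,-0.1,1],[0,0,0,0,0,-0.15,1],[0,0,0,0,0,-0.2,1],[0,0,0,0,0,-0.25,1],[0,0,0,0,0,-0.3,1],[0,0,0,0,0,-0.35,1],[0,0,0,0,0,-0.4,1],[0,0,0,0,0,-0.45,1],[0,0,0,0,0,-0.5,1],[0,0,0,0,0,-0.55,1],[0,0,0,0,0,-0.585,1]]

```text
time_s: 17.3
ee_pos: [0.5457, -0.0483, 0.0971]
eef_rot: [3.139, -0.001, 1.173]
force: [-0.0, 0.5, 12.6]
grip_width: 0.0518
grip_force: 45.0
```

arm_command:
  plan:
    - [[0,0,0,0,0,0,1],[0,0,0,0,0,0,1]]

```text
time_s: 17.5
ee_pos: [0.5457, -0.0483, 0.0971]
eef_rot: [3.139, -0.001, 1.169]
force: [-0.7, 0.3, 11.4]
grip_width: 0.0516
grip_force: 45.0
```

```bash
python3 - <<'E' 2>/dev/null
from h import *
st()
im,d,I=grab("wrist"); W=world(I,d); cv2.imwrite("pics/w5.png",im[80:330,170:470].repeat(2,0).repeat(2,1))
m=(abs(W[...,2]-.125)<.005)&(abs(W[...,1]+.047)<.05)&(abs(W[...,0]-.545)<.05); q=W[m]; print(m.sum(),q.mean(0))
h=(q[:,:2]-q[:,:2].mean(0))*1000
for a in range(0,90,3):
    n=[np.cos(np.radians(a)),np.sin(np.radians(a))]; print(a,round(float(np.ptp(h@n)),1),end="; ")
E
```

```text
{'time_s': 17.5, 'qpos': [-0.1551, 0.4069, 1.6443, -0.0001, 1.0877, 0.2468], 'ee_pos': [0.5457, -0.0483, 0.0971], 'eef_rot': [3.139, -0.0006, 1.169], 'force': [-0.7461, 0.3118, 11.4061], 'moment': [-0.0277, 0.1626, 0.0899], 'grip_width': 0.0516, 'grip_force': 45.0035}
7896 [ 0.54632447 -0.04698393  0.12314075]
0 69.5; 3 67.9; 6 66.1; 9 64.1; 12 63.0; 15 62.4; 18 61.8; 21 60.9; 24 59.9; 27 58.7; 30 57.4; 33 55.9; 36 54.2; 39 52.5; 42 52.2; 45 52.0; 48 51.9; 51 51.6; 54 51.1; 57 50.6; 60 49.9; 63 49.1; 66 48.2; 69 47.8; 72 48.7; 75 49.5; 78 50.2; 81 50.8; 84 51.3; 87 51.7;
```

View pics/w5.png

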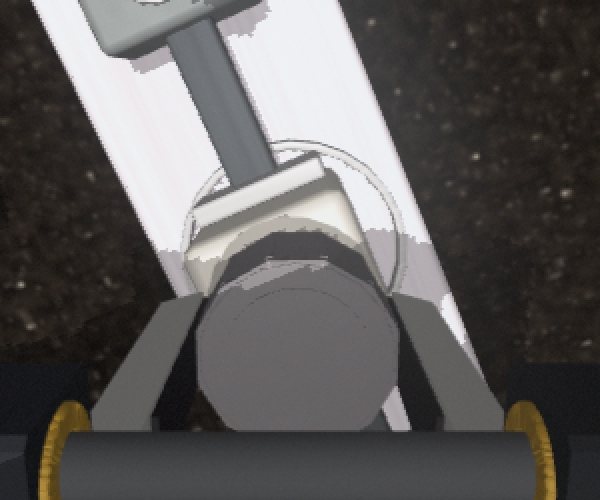

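The cap's flats at (200,360) and (395,360) still lie against the pads, and the bottle stayed square in the jaws. So the cap turned with the fingers by about 1.17 rad. Lift straight up, slowly at first.

In the tool's units: -12 mm / 800 = -0.015, -10 mm / 800 = -0.0125.

arm_command:
  plan:
    - [[0,0,-0.0025,0,0,0,1],[0,0,-0.005,0,0,0,1],[0,0,-0.0075,0,0,0,1],[0,0,-0.01,0,0,0,1],[0,0,-0.0125,0,0,0,1],[0,0,-0.015,0,0,0,1],[0,0,-0.015,0,0,0,1]]

```text
time_s: 18.25
ee_pos: [0.5447, -0.0481, 0.1079]
eef_rot: [-3.141, 0.0, 1.169]
force: [0.7, -0.2, -0.5]
grip_width: 0.0517
grip_force: 45.0
```

No pull force, so it is free. Continue the lift.

In the tool's units: -75 mm / 800 = -0.0938, -72 mm / 800 = -0.09.

arm_command:
  plan:
    - [[0,0,-0.01,0,0,0,1],[0,0,-0.0225,0,0,0,1],[0,0,-0.035,0,0,0,1],[0,0,-0.0475,0,0,0,1],[0,0,-0.06,0,0,0,1],[0,0,-0.0725,0,0,0,1],[0,0,-0.0825,0,0,0,1],[0,0,-0.09,0,0,0,1],[0,0,-0.0938,0,0,0,1],[0,0,-0.0938,0,0,0,1],[0,0,-0.0938,0,0,0,1],[0,0,-0.0938,0,0,0,1]]

```text
time_s: 19.45
ee_pos: [0.5446, -0.0481, 0.1825]
eef_rot: [-3.141, 0.0, 1.169]
force: [0.1, -0.0, -0.7]
grip_width: 0.0516
grip_force: 45.0
```

```bash
python3 - <<'E' 2>/dev/null
from h import *
st()
im,d,I=grab("scene"); cv2.imwrite("pics/s2.png",cv2.resize(im[130:290,210:450],None,fx=3,fy=3))
E
```

```text
{'time_s': 19.45, 'qpos': [-0.1551, 0.3126, 1.5591, 0.0, 1.2706, 0.2469], 'ee_pos': [0.5446, -0.0481, 0.1825], 'eef_rot': [-3.1409, 0.0002, 1.1688], 'force': [0.106, -0.001, -0.6668], 'moment': [-0.0805, 0.0806, -0.0228], 'grip_width': 0.0516, 'grip_force': 44.9999}
```

View pics/s2.png

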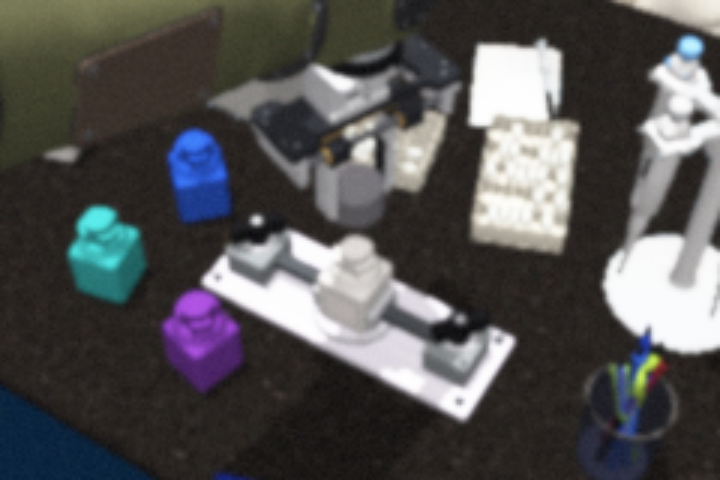

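The cap is held level in the fingers at (355,195), and the open bottle stands seated in the closed jaws at (355,280). The other things on the worktop are undisturbed. The lift is about 79 mm.

```bash
python3 -c "
from station import ctrl
print(ctrl.hand_in())"
```

```text
the job is handed in; nothing more can be done
None
```

The job is handed in: both knobs are at their stops, and the cap was pressed, twisted free and is held level about 8 cm above where it sat, over the seated bottle; the hand-in returned no verdict.

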